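# Load the specimen jars into the divided crate and bar it

## Task

Slide the two specimen jars that stand on the bench (yellow lid, orange lid) upright along the bench into the two free bays of the blue divided crate, one jar per bay and fully home against its back wall, whichever jar in whichever bay; the green-lidded jar stays in its own bay. Then slide the steel retaining bar (the one with the red knob) all the way across the mouths of the bays to its stop. Do not lift or tip the jars, and leave everything else on the bench where it stands.

Things in the scene. Friction and masses are not known exactly. Their poses are not given: they have to be found in the camera images.
- crate: blue crate fixed to the bench, no floor: three bays side by side, each 104 mm wide inside, 95 mm deep, open towards the robot. Walls 6 mm thick, 42 mm high, back wall 50 mm. Origin: on the bench, at the middle of the back wall's inner face; x points from the mouths to the back wall, y to the left seen from the robot. Bay centre lines at y = 110, 0, -110 mm. Flat grey spots mark the free bays
- bay0 (a point): on the bench, the axis of a jar that is fully home in the left bay (45 mm before the back wall); axes as the crate's. A jar axis more than 53 mm before the back wall is in the bar's way
- bay1 (a point): the same for the middle bay
- bay2 (a point): the same for the right bay
- jar_a: squat upright specimen jar with a yellow screw lid, standing on the bench before the crate, left or right; 90 mm diameter (too wide to grasp) and 66 mm high: white body of 90 mm diameter up to 48 mm, above it the lid of 86 mm diameter. About 0.2 to 0.4 kg. Origin: centre of its underside, z up.
- jar_b: squat upright specimen jar with an orange screw lid, standing on the bench before the crate, on the other side; 90 mm diameter (too wide to grasp) and 66 mm high: white body of 90 mm diameter up to 48 mm, above it the lid of 86 mm diameter. About 0.2 to 0.4 kg. Origin: centre of its underside, z up.
- jar_c: squat upright specimen jar with a green screw lid, already home in one of the three bays, which one varies; 90 mm diameter (too wide to grasp) and 66 mm high: white body of 90 mm diameter up to 48 mm, above it the lid of 86 mm diameter. About 0.2 to 0.4 kg. Origin: centre of its underside, z up.
- bar (a joint): travel of the steel retaining bar: near 0 parked left of the bays in its 40 mm high guide (crate y = 172 to 482 mm), 0.33 m closed, at the 44 mm high stop block right of the bays. Slides along the crate's -y just before the mouths (crate x = -98 to -110 mm); 300 mm long, 24 to 40 mm above the bench; needs about 2 N and stays where left
- bar_knob (a point): top centre of the bar's red upright round knob, near its leading end: 24 mm diameter, 40 to 100 mm above the bench (jars are 66 mm high). This point is 100 mm above the bench and moves with the bar; in the crate's frame x = -104 mm, y = 195 mm minus the bar's travel; axes as the crate's
- amber_bottle: bystander: amber glass bottle, 48 mm diameter, 95 mm high, left; origin under its centre
- dropper_bottle: bystander: small white bottle with red cap, 30 mm diameter, 68 mm high, left of the jars; origin under its centre
- slide_box: bystander: green slide box 85 x 100 x 35 mm, right; origin under its centre
- calculator: bystander: black desk calculator 200 x 140 x 33 mm, right; origin under its centre
Things that resemble listed ones, but are neither listed nor needed, are in the scene too. What is shaped like the jar_a but black, pink or purple is not meant.

How it is judged:
On the way, in this order (a step that is already met when the one before it is completed fails the run):
1. all three jars stand fully home, one per bay (x of jar_a in the frame of crate between -0.055 and -0.035 m and y of jar_a in the frame of crate between -0.13 and 0.13 m and height (world z) of each of jar_a, jar_b, jar_c below 0.008 m and angle between each of jar_a, jar_b, jar_c's own z axis and vertical below 0.08 rad and x of jar_b in the frame of crate between -0.055 and -0.035 m and y of jar_b in the frame of crate between -0.13 and 0.13 m and x of jar_c in the frame of crate between -0.055 and -0.035 m and y of jar_c in the frame of crate between -0.13 and 0.13 m), for 0.2 s.
2. the bar is slid across to its stop (value of joint bar above 0.318 m), for 0.2 s.
At the end, for the whole second after the job is handed in: Each of the three jars stands upright (within 0.08 rad) on the bench, at rest, in a bay of its own and within 10 mm of the back wall, and the retaining bar is within 12 mm of its stop (all of step 1 and value of joint bar above 0.318 m and linear speed of each of jar_a, jar_b, jar_c below 0.02 m/s); the robot touches nothing.
It fails at once if a jar is tipped or lifted off the bench (angle between any of jar_a, jar_b, jar_c's own z axis and vertical above 0.25 rad or height (world z) of any of jar_a, jar_b, jar_c above 0.02 m).
It fails at once if the green-lidded jar leaves its place (by more than 25 mm) (distance of jar_c from where it was at the start of the episode above 0.025 m).
It fails at once if a bystander is moved by more than 30 mm or knocked over (distance of any of amber_bottle, dropper_bottle, slide_box, calculator from where it was at the start of the episode above 0.03 m or angle between any of amber_bottle, dropper_bottle, slide_box, calculator's own z axis and vertical above 0.4 rad).
It also fails if it takes over 72 s, if anything falls off the work surface, if the arm or the gripper's body presses on something with over 40 N, if the wrist force passes 120 N, or if a joint passes its speed limit or range.

## Robot

A 7-joint arm with a two-finger parallel gripper is mounted at the origin on the work surface. World frame = base frame: x ahead of the robot, y to its left, z up, the work surface at z = 0. Lengths are in m, angles in rad, forces in N, time in s.
With the tool pointing down it reaches from about 0.425 to 0.925 m from the base axis. Payload 6.8 kg.
Tool frame: the origin (TCP) lies between the finger pads; the fingertips stand finger_overhang ahead of it and the grasp point (between the pads) lies 6 mm ahead of it (finger_overhang is the distance from the TCP to the fingertips, in m); z points along the fingers, y is the line along which they close (so a half turn about z gives the same grasp; the last joint's range is limited). The gripper opens to 85 mm and grips with 20 to 120 N. Pads are 22 mm wide; open, the fingers measure 114 mm over their backs; the gripper's body (76 mm by 85 mm) begins 54 mm behind the grasp point. The pads swing forward as they close: fully open they stand 13 mm farther back than shut.
Start: joints at [1.235, 0.477, 0.022, 1.555, -0.011, 1.109, -0.083], TCP at [0.152, -0.658, 0.256] pointing down, gripper open.
Joint ranges: [-2.96, 2.96], [-0.34, 2.1], [-1.41, 1.46], [0.24, 2.44], [-1.37, 4.51], [0.17, 1.92], [-2.96, 2.96]. Speed limits (rad/s): [2.39, 2.39, 3.14, 3.14, 3.14, 3.14, 3.14].

## Interface

Orientations are given as a unit quaternion [w, x, y, z].
In Python, from station import * gives the robot as it stands.
- The arm moves only by the tool drive_tool, never from a script. Its argument "increments" is a list of rows, each an object of numbers: "claw": the finger opening in m, from 0 to 0.0854; "dx", "dy", "dz": the shift along the tool's x, y, z in m; "wx", "wy", "wz": the turn, a rotation vector about the tool's x, y, z in degrees. A call has 1 to 20 rows; each row shifts and turns the commanded pose from where the row before left it, along the tool's axes as they then stand; what a row does not reach is not made up. A row lasts 1/8 s, in which the tool goes at most 62.5 mm and 10.7 degrees, less where a joint would pass 70% of its speed; a pose out of reach is approached as far as the arm can. A call with a gripper value outside its range is refused whole. The fingers move at their own pace and stop on an object; "newtons" is the grip in N (left out, the last holds). Time passes only in rows, so rows that do not move let the fingers close. It gives the time, the measured TCP pose, the force, the opening and the grip force at its end, in the units of the state.
- get_obs(): the state, without advancing time (a new reading comes with each control period).
- read_camera(name): name is "scene" or "top" or "wrist"; returns (picture, depth): 384x512x3 uint8, red, green, blue; 384x512 float32, m along the optical axis (not along the pixel's ray), 0 where there is no reading.
- calibration(name): a dict with "intrinsics" (3x3 intrinsics, pixels), "k1" (the pictures are not rectified: a ray, as slopes to the right and down, at radius r is drawn at 1 + k1 r^2 times it, then the intrinsics apply), "R" (3x3) and "t" (3): a world point X has camera coordinates R X + t; the wrist camera has in their place "mount" (4x4, takes a point from camera to tool coordinates, whose origin is the TCP and whose axes are the flange's). Camera axes: x right, y down, z forward; pixel columns grow to the right and rows downward; lengths in m; the calibration is good to about 2 mm. A picture is of the moment at which its call begins: read the wrist's pose just before it. calibration takes no time and is no camera call.
- hand_in(): hands the job in; it is judged then, once.
The state is a dict: "t": time; "q": joint angles; "joint_vel": joint speeds; "joint_torque": joint torques, N m; "eef_pos": TCP position; "tool_rot": TCP orientation; "contact_force": force on the tool from outside, world axes, zero at the start; "torque": the same for the moment, N m; "gripper_width": opening from 0.0 (shut) to 1.0 (fully open); "grasp_force": force on a finger pad.
Only numpy, scipy, OpenCV 4.12 (cv2) and the standard library are available. Lean on these libraries where they do the work, as an engineer would, in place of code of your own. Each camera call takes 0.05 s, during which the arm holds its last target. There are 200 camera calls.

## Working session

There is one attempt and no reset: what is moved stays moved. The work goes in short steps, Python scripts to look and compute and a tool call to move; the robot and the scene stay as the last step left them, time stands still between calls to the robot, and variables do not carry over. Pictures are saved under pics/ and viewed, at most 10 in all, crops included, and the job is handed in when it is done.

Besides the shell and the picture viewer there is one more tool, called after "Emit:" by a JSON object that holds its "fn" and its "kwargs". drive_tool: Moves the arm, as the interface text tells. Its arguments: {"type":"object","properties":{"increments":{"type":"array","items":{"type":"object","properties":{"claw":{"type":"number"},"dx":{"type":"number"},"dy":{"type":"number"},"dz":{"type":"number"},"wx":{"type":"number"},"wy":{"type":"number"},"wz":{"type":"number"}}}},"newtons":{"type":"number"}},"required":["increments"]}

```bash
ls; mkdir -p pics; cat > h.py <<'E'
from station import *
import numpy as np, cv2
from scipy.spatial.transform import Rotation as Ro
def cloud(name):
    o=get_obs(); im,d=read_camera(name); c=calibration(name)
    K=np.array(c["intrinsics"]); 
    u,v=np.meshgrid(np.arange(512),np.arange(384))
    p=cv2.undistortPoints(np.stack([u,v],-1).reshape(-1,1,2).astype(float),K,np.array([c["k1"],0,0,0.])).reshape(384,512,2)
    P=np.dstack([p*d[...,None],d])
    if name=="wrist":
        M=np.array(c["mount"]); w,x,y,z=o["tool_rot"]
        W=(P@M[:3,:3].T+M[:3,3])@Ro.from_quat([x,y,z,w]).as_matrix().T+o["eef_pos"]
    else: W=(P-np.array(c["t"]))@np.array(c["R"])
    W[d==0]=np.nan
    return im,W
E
python3 - <<'E'
from h import *
print({k:np.round(v,3) for k,v in get_obs().items()})
for n in("scene","top"):
    im,W=cloud(n); np.save(n+".npy",W); np.save(n+"_im.npy",im)
    cv2.imwrite(f"pics/{n}.png",cv2.resize(im[...,::-1],(800,600)))
import station; print([k for k in dir(station) if 'over' in k])
E
```

```text
pics
{'t': np.float64(0.0), 'q': array([ 1.235,  0.478,  0.022,  1.556, -0.011,  1.109, -0.083]), 'joint_vel': array([ 0.001, -0.001, -0.   , -0.001, -0.   , -0.001, -0.   ]), 'joint_torque': array([-1.0000e-03, -5.9645e+01,  1.6080e+00, -2.8120e+01,  1.2000e-02,
        9.0000e-03,  0.0000e+00]), 'eef_pos': array([ 0.152, -0.657,  0.255]), 'tool_rot': array([-0.001,  0.994,  0.114, -0.   ]), 'contact_force': array([ 0.312, -0.401, -0.246]), 'torque': array([ 0.054, -0.043,  0.005]), 'grasp_force': np.float64(0.0), 'gripper_width': np.float64(0.998)}
['finger_overhang']
```

View pics/scene.png

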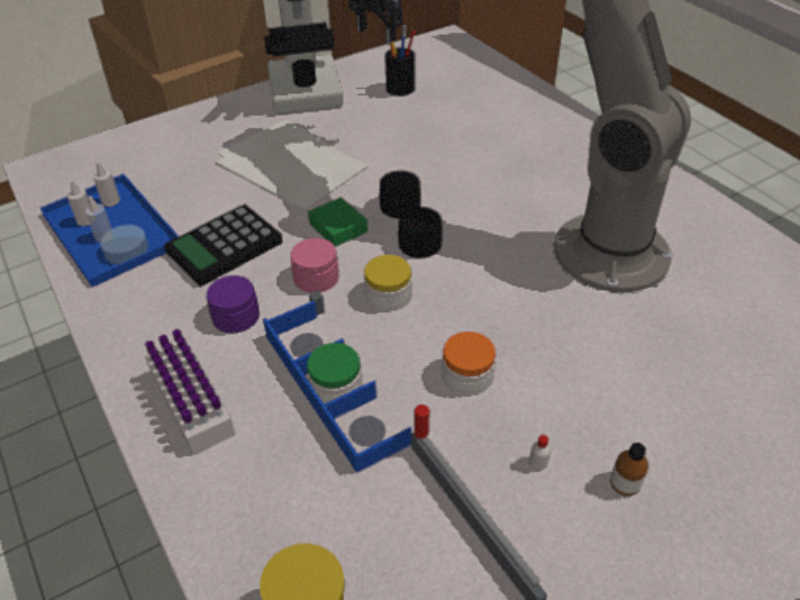

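View pics/top.png

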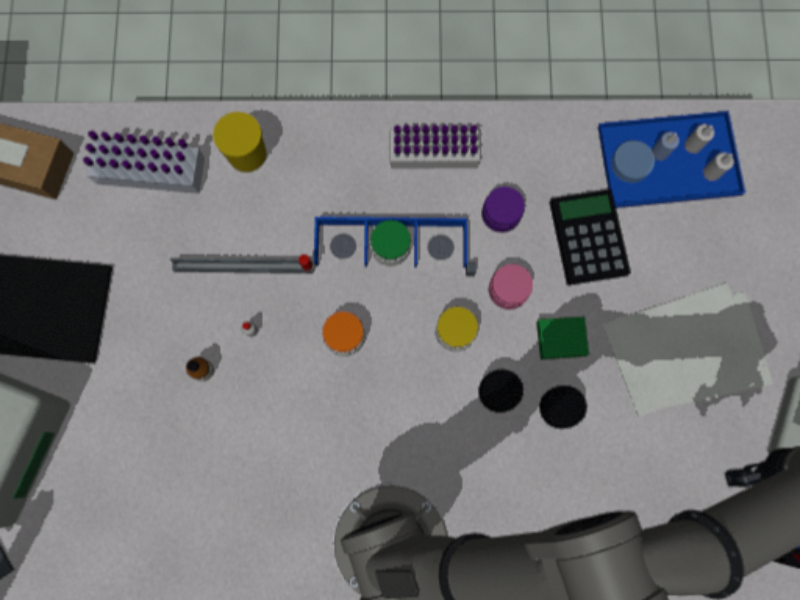

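```bash
python3 - <<'E'
from h import *
import station; print(station.finger_overhang)
im=np.load("top_im.npy");W=np.load("top.npy")
hsv=cv2.cvtColor(im,cv2.COLOR_RGB2HSV)
for n,lo,hi in(("orange",8,18),("yellow",22,34),("green",40,85),("blue",100,125),("red",172,180),("red0",0,5)):
    m=((hsv[...,0]>=lo)&(hsv[...,0]<=hi)&(hsv[...,1]>110)&(hsv[...,2]>60)).astype(np.uint8)
    k,l,s,c=cv2.connectedComponentsWithStats(m)
    for i in range(1,k):
        if s[i,4]>25:
            q=W[l==i]; q=q[~np.isnan(q[:,0])]
            if len(q): print(n,s[i],np.round(np.median(q,0),3),np.round(np.percentile(q,2,0),3),np.round(np.percentile(q,98,0),3))
E
```

```text
0.025
orange [  0  80  38  46 944] [0.808 0.787 0.077] [0.752 0.738 0.036] [0.887 0.856 0.084]
orange [206 199  27  26 537] [0.434 0.098 0.065] [0.397 0.059 0.029] [0.476 0.137 0.072]
orange [120 233  12   9  58] [0.348 0.397 0.064] [0.339 0.385 0.057] [0.364 0.419 0.076]
yellow [136  72  32  38 890] [0.847 0.325 0.112] [0.807 0.282 0.02 ] [0.905 0.374 0.121]
yellow [280 196  26  26 529] [ 0.444 -0.143  0.065] [ 0.406 -0.182  0.033] [ 0.485 -0.106  0.072]
green [358 126  33  14 303] [ 0.72  -0.435  0.031] [ 0.698 -0.486  0.024] [ 0.741 -0.383  0.038]
green [237 141  26  25 493] [ 0.635 -0.004  0.065] [ 0.597 -0.041  0.031] [0.684 0.036 0.073]
green [365 203  10   8  28] [ 0.461 -0.406  0.034] [ 0.446 -0.421  0.03 ] [ 0.469 -0.391  0.043]
green [345 204  31  24 392] [ 0.422 -0.362  0.035] [ 0.388 -0.42   0.027] [ 0.465 -0.325  0.042]
blue [ 383   71   94   62 3487] [ 0.833 -0.649  0.005] [ 0.738 -0.791 -0.004] [ 0.945 -0.494  0.029]
blue [201 139  98  32 661] [0.683 0.001 0.041] [ 0.591 -0.168 -0.002] [0.706 0.164 0.054]
red0 [191 163   8  10  55] [0.578 0.178 0.097] [0.571 0.17  0.058] [0.593 0.189 0.104]
```

The crate has free bays left and right, with green in the middle. Orange is at px (343,331), yellow at (458,327) and the knob at (306,262) in the top picture. Next I'll fit the crate and the lids.

```bash
python3 - <<'E'
from h import *
from scipy.optimize import least_squares
im=np.load("top_im.npy");W=np.load("top.npy")
hsv=cv2.cvtColor(im,cv2.COLOR_RGB2HSV)
H=hsv[...,0];S=hsv[...,1]
b=(H>100)&(H<125)&(S>110); Q=W[b]; Q=Q[(Q[:,2]>.034)&(np.abs(Q[:,1])<.25)&(Q[:,0]<.72)]
def sd(p,cx,cy,hx,hy): 
    d=np.abs(p-[cx,cy])-[hx,hy]; return np.linalg.norm(np.maximum(d,0),axis=1)
def f(v):
    c,s=np.cos(v[2]),np.sin(v[2]); p=(Q[:,:2]-v[:2])@np.array([[c,-s],[s,c]])
    return np.min([sd(p,.003,0,.001,.168)]+[sd(p,-.0475,y,.0475,.001) for y in(-.165,-.055,.055,.165)],0)
r=min((least_squares(f,[.68+a,-.003,y],loss="soft_l1",f_scale=.004) for a in(-.01,0,.01) for y in(-.05,0,.05)),key=lambda r:r.cost)
print("crate",np.round(r.x,4),len(Q),np.median(r.fun))
for n,lo,hi,x0,y0 in(("orange",8,18,.434,.098),("yellow",22,34,.444,-.143),("green",40,85,.635,-.004)):
    m=(H>=lo)&(H<=hi)&(S>110)&(np.hypot(W[...,0]-x0,W[...,1]-y0)<.06)&(W[...,2]>.058)
    (c,rad)=cv2.minEnclosingCircle(W[m][:,:2].astype(np.float32)*1000); print(n,np.round(c),round(rad,1),np.round(W[m].mean(0),4))
m=((H<6)|(H>174))&(S>110)&(W[...,2]>.085)&(W[...,0]>.5)&(W[...,0]<.62); print("knob",W[m].mean(0),m.sum())
m=(hsv[...,2]<60)&(W[...,2]>.05)&(W[...,0]>.2)&(W[...,0]<.45)&(W[...,1]<-.1)&(W[...,1]>-.4)
print("black",np.percentile(W[m],[1,99],axis=0)); print(calibration("wrist")["mount"])
E
```

```text
crate [ 0.6819 -0.0033 -0.0245] 497 0.0008135121305016544
orange [434.  98.] 43.3 [0.4338 0.0982 0.065 ]
yellow [ 444. -144.] 43.5 [ 0.4436 -0.1436  0.0653]
green [635.  -2.] 42.6 [ 0.6345 -0.002   0.0653]
knob [0.58099245 0.17858764 0.09693555] 46
black [[ 0.24115293 -0.39749551  0.0526037 ]
 [ 0.3480315  -0.19531539  0.07422387]]
[[ 1.15093242e-04 -9.58910677e-01 -2.83708126e-01  7.23254427e-02]
 [ 9.99996231e-01 -6.67889642e-04  2.66308663e-03 -5.37319869e-04]
 [-2.74314792e-03 -2.83707363e-01  9.58906986e-01 -1.17353533e-01]
 [ 0.00000000e+00  0.00000000e+00  0.00000000e+00  1.00000000e+00]]
```

Emit:
{"fn": "drive_tool", "kwargs": {"increments": [{"wz": 6.5,"dx": 0.04},{"wz": 6.6,"dx": 0.04},{"dx": 0.06},{"dx": 0.06,"dy": -0.01},{"dx": 0.05,"dy": -0.03},{"dx": 0.02,"dy": -0.05},{"dy": -0.06},{"dy": -0.06},{"dy": -0.06}]}}

```text
schema error: expected keys claw, dx, dy, dz, wx, wy, wz
```

Emit:
{"fn": "drive_tool", "kwargs": {"increments": [{"dx": 0.04,"dy": 0,"dz": 0,"wx": 0,"wy": 0,"wz": 7.2,"claw": 0.0854},{"dx": 0.04,"dy": 0,"dz": 0,"wx": 0,"wy": 0,"wz": 7.2,"claw": 0.0854},{"dx": 0.06,"dy": 0,"dz": 0,"wx": 0,"wy": 0,"wz": 0,"claw": 0.08},{"dx": 0.06,"dy": 0,"dz": 0,"wx": 0,"wy": 0,"wz": 0,"claw": 0.08},{"dx": 0.05,"dy": -0.03,"dz": 0,"wx": 0,"wy": 0,"wz": 0,"claw": 0.08},{"dx": 0.03,"dy": -0.05,"dz": 0,"wx": 0,"wy": 0,"wz": 0,"claw": 0.08},{"dx": 0,"dy": -0.06,"dz": 0,"wx": 0,"wy": 0,"wz": 0,"claw": 0.08},{"dx": 0,"dy": -0.06,"dz": 0,"wx": 0,"wy": 0,"wz": 0,"claw": 0.08},{"dx": 0,"dy": -0.06,"dz": 0,"wx": 0,"wy": 0,"wz": 0,"claw": 0.08},{"dx": 0,"dy": -0.06,"dz": 0,"wx": 0,"wy": 0,"wz": 0,"claw": 0.08},{"dx": 0,"dy": 0,"dz": 0,"wx": 0,"wy": 0,"wz": 0,"claw": 0.08},{"dx": 0,"dy": 0,"dz": 0,"wx": 0,"wy": 0,"wz": 0,"claw": 0.08}]}}

```text
t: 1.6
eef_pos: [0.4386, -0.3297, 0.2563]
tool_rot: [0.0, 1.0, -0.012, -0.0]
contact_force: [-0.3, -0.6, -0.9]
gripper_width: 0.935
grasp_force: 0.0
```

Emit:
{"fn": "drive_tool", "kwargs": {"increments": [{"dx": -0.01,"dy": -0.06,"dz": 0.0,"wx": 0,"wy": 0,"wz": 0,"claw": 0.08},{"dx": -0.01,"dy": -0.06,"dz": 0.0,"wx": 0,"wy": 0,"wz": 0,"claw": 0.08},{"dx": -0.022,"dy": -0.065,"dz": 0.04,"wx": 0,"wy": 0,"wz": 0,"claw": 0.08},{"dx": 0,"dy": 0,"dz": 0.06,"wx": 0,"wy": 0,"wz": 0,"claw": 0.08},{"dx": 0,"dy": 0,"dz": 0,"wx": 0,"wy": 0,"wz": 0,"claw": 0.08},{"dx": 0,"dy": 0,"dz": 0,"wx": 0,"wy": 0,"wz": 0,"claw": 0.08}]}}

```text
t: 2.35
eef_pos: [0.4065, -0.1589, 0.1661]
tool_rot: [0.0, 1.0, -0.013, 0.001]
contact_force: [-0.1, -0.2, 0.7]
gripper_width: 0.932
grasp_force: 0.0
```

```bash
python3 - <<'E'
from h import *
im,W=cloud("wrist"); np.save("w.npy",W); cv2.imwrite("pics/w1.png",im[...,::-1])
H,S,_=cv2.split(cv2.cvtColor(im,cv2.COLOR_RGB2HSV))
m=(H>=22)&(H<=34)&(S>110)&(abs(W[...,2]-.066)<.01)
(c,rad)=cv2.minEnclosingCircle(W[m][:,:2].astype(np.float32)*1000); print(np.round(c),rad,W[m].mean(0),m.sum())
o=get_obs(); print(o["eef_pos"],np.round(o["q"],3))
E
```

```text
[ 391. -226.] 143.35116577148438 [ 0.4470598  -0.1430577   0.06556825] 13954
[ 0.40694391 -0.15890283  0.16659245] [ 0.369  0.215 -0.157  2.182  0.05   0.744 -1.418]
```

View pics/w1.png

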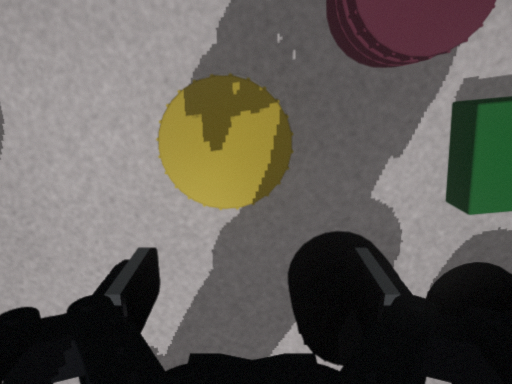

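The yellow lid is at px (225,140), the fingers stand behind it, and the black jar is clear of the fingers. I'll centre the tool and lower it.

Emit:
{"fn": "drive_tool", "kwargs": {"increments": [{"dx": -0.004,"dy": -0.015,"dz": 0.0,"wx": 0,"wy": 0,"wz": 0,"claw": 0.08},{"dx": 0,"dy": 0,"dz": 0.04,"wx": 0,"wy": 0,"wz": 0,"claw": 0.08},{"dx": 0,"dy": 0,"dz": 0.04,"wx": 0,"wy": 0,"wz": 0,"claw": 0.08},{"dx": 0,"dy": 0,"dz": 0.02,"wx": 0,"wy": 0,"wz": 0,"claw": 0.08},{"dx": 0,"dy": 0,"dz": 0.012,"wx": 0,"wy": 0,"wz": 0,"claw": 0.08},{"dx": 0,"dy": 0,"dz": 0,"wx": 0,"wy": 0,"wz": 0,"claw": 0.08},{"dx": 0,"dy": 0,"dz": 0,"wx": 0,"wy": 0,"wz": 0,"claw": 0.08}]}}

```text
t: 3.28
eef_pos: [0.4026, -0.1423, 0.0538]
tool_rot: [0.0, 1.0, -0.012, 0.001]
contact_force: [0.7, -0.4, 0.7]
gripper_width: 0.936
grasp_force: 0.0
```

Emit:
{"fn": "drive_tool", "kwargs": {"increments": [{"dx": 0.006,"dy": 0,"dz": 0,"wx": 0,"wy": 0,"wz": 0,"claw": 0.08},{"dx": 0.008,"dy": -0.002,"dz": 0,"wx": 0,"wy": 0,"wz": 0,"claw": 0.08},{"dx": 0.008,"dy": -0.002,"dz": 0,"wx": 0,"wy": 0,"wz": 0,"claw": 0.08},{"dx": 0.01,"dy": -0.002,"dz": 0,"wx": 0,"wy": 0,"wz": 0,"claw": 0.08},{"dx": 0.01,"dy": -0.002,"dz": 0,"wx": 0,"wy": 0,"wz": 0,"claw": 0.08},{"dx": 0.01,"dy": -0.002,"dz": 0,"wx": 0,"wy": 0,"wz": 0,"claw": 0.08},{"dx": 0.01,"dy": -0.002,"dz": 0,"wx": 0,"wy": 0,"wz": 0,"claw": 0.08},{"dx": 0.006,"dy": -0.001,"dz": 0,"wx": 0,"wy": 0,"wz": 0,"claw": 0.08},{"dx": 0.004,"dy": 0,"dz": 0,"wx": 0,"wy": 0,"wz": 0,"claw": 0.08},{"dx": 0,"dy": 0,"dz": 0,"wx": 0,"wy": 0,"wz": 0,"claw": 0.08},{"dx": 0,"dy": 0,"dz": 0,"wx": 0,"wy": 0,"wz": 0,"claw": 0.08}]}}

```text
t: 4.65
eef_pos: [0.4746, -0.1307, 0.0529]
tool_rot: [-0.0, 1.0, -0.012, 0.001]
contact_force: [-0.7, 1.4, 1.6]
gripper_width: 0.936
grasp_force: 1.6
```

```bash
cat >> h.py <<'E'
def lid(n,cam="top"):
    im,W=cloud(cam); H,S,_=cv2.split(cv2.cvtColor(im,cv2.COLOR_RGB2HSV))
    lo,hi={"orange":(8,18),"yellow":(22,34),"green":(40,85)}[n]
    m=((H>=lo)&(H<=hi)&(S>110)&(abs(W[...,2]-.066)<.015)&(W[...,0]>.38)&(W[...,0]<.72)&(abs(W[...,1])<.25)).astype(np.uint8)
    k,l,s,_=cv2.connectedComponentsWithStats(m)
    if k<2: print(n,cam,"none"); return
    i=1+np.argmax(s[1:,4]); Q=W[l==i][:,:2]; 
    from scipy.optimize import least_squares
    hull=cv2.convexHull(Q.astype(np.float32))[:,0]
    r=least_squares(lambda v:np.hypot(*(hull-v).T)-.043,Q.mean(0),loss="soft_l1",f_scale=.002)
    c,s_=np.cos(-.0245),np.sin(-.0245); d=r.x-[.6819,-.0033]
    print(n,cam,"world",np.round(r.x,4),"crate",np.round([c*d[0]+s_*d[1],-s_*d[0]+c*d[1]],4),"z",np.round(W[l==i][:,2].mean(),4),len(Q))
E
python3 -c "
from h import *
for c in('top','wrist','scene'): lid('yellow',c)
print(get_obs()['eef_pos'],get_obs()['contact_force'])"
```

```text
yellow top world [ 0.5042 -0.1343] crate [-0.1745 -0.1353] z 0.0659 12
yellow wrist world [ 0.5053 -0.131 ] crate [-0.1734 -0.132 ] z 0.0656 50034
yellow scene world [ 0.5066 -0.13  ] crate [-0.1722 -0.131 ] z 0.0657 553
[ 0.47453263 -0.13073259  0.05294792] [0.62167182 1.33410456 0.73383511]
```

Emit:
{"fn": "drive_tool", "kwargs": {"increments": [{"dx": 0.004,"dy": -0.005,"dz": 0,"wx": 0,"wy": 0,"wz": 0,"claw": 0.08},{"dx": 0.004,"dy": -0.006,"dz": 0,"wx": 0,"wy": 0,"wz": 0,"claw": 0.08},{"dx": 0.004,"dy": -0.006,"dz": 0,"wx": 0,"wy": 0,"wz": 0,"claw": 0.08},{"dx": 0.003,"dy": -0.004,"dz": 0,"wx": 0,"wy": 0,"wz": 0,"claw": 0.08},{"dx": 0,"dy": 0,"dz": 0,"wx": 0,"wy": 0,"wz": 0,"claw": 0.08},{"dx": -0.01,"dy": 0,"dz": 0,"wx": 0,"wy": 0,"wz": 0,"claw": 0.08},{"dx": -0.015,"dy": 0,"dz": 0,"wx": 0,"wy": 0,"wz": 0,"claw": 0.08},{"dx": 0,"dy": 0,"dz": 0,"wx": 0,"wy": 0,"wz": 0,"claw": 0.05},{"dx": 0,"dy": 0,"dz": 0,"wx": 0,"wy": 0,"wz": 0,"claw": 0.05},{"dx": 0,"dy": 0,"dz": 0,"wx": 0,"wy": 0,"wz": 0,"claw": 0.05}]}}

```text
t: 6.05
eef_pos: [0.4651, -0.1097, 0.0529]
tool_rot: [0.0, 1.0, -0.012, 0.0]
contact_force: [0.6, -0.3, -0.2]
gripper_width: 0.582
grasp_force: 0.0
```

```bash
python3 -c "
from h import *
for c in('wrist','scene'): lid('yellow',c)
print(get_obs()['eef_pos'],get_obs()['contact_force'])"
```

```text
yellow wrist world [ 0.5206 -0.1098] crate [-0.1586 -0.1104] z 0.0657 59786
yellow scene world [ 0.5223 -0.1078] crate [-0.157  -0.1084] z 0.0658 608
[ 0.46496045 -0.10965194  0.05286813] [ 0.74274967 -0.40844326  0.19258423]
```

Emit:
{"fn": "drive_tool", "kwargs": {"increments": [{"dx": 0.006,"dy": 0,"dz": 0,"wx": 0,"wy": 0,"wz": 0,"claw": 0.05},{"dx": 0.008,"dy": -0.001,"dz": 0,"wx": 0,"wy": 0,"wz": 0,"claw": 0.05},{"dx": 0.01,"dy": 0,"dz": 0,"wx": 0,"wy": 0,"wz": 0,"claw": 0.05},{"dx": 0.01,"dy": 0,"dz": 0,"wx": 0,"wy": 0,"wz": 0,"claw": 0.05},{"dx": 0.01,"dy": 0,"dz": 0,"wx": 0,"wy": 0,"wz": 0,"claw": 0.05},{"dx": 0.01,"dy": 0,"dz": 0,"wx": 0,"wy": 0,"wz": 0,"claw": 0.05},{"dx": 0.01,"dy": 0,"dz": 0,"wx": 0,"wy": 0,"wz": 0,"claw": 0.05},{"dx": 0.01,"dy": 0,"dz": 0,"wx": 0,"wy": 0,"wz": 0,"claw": 0.05},{"dx": 0.01,"dy": 0,"dz": 0,"wx": 0,"wy": 0,"wz": 0,"claw": 0.05},{"dx": 0.01,"dy": 0,"dz": 0,"wx": 0,"wy": 0,"wz": 0,"claw": 0.05},{"dx": 0.008,"dy": 0,"dz": 0,"wx": 0,"wy": 0,"wz": 0,"claw": 0.05},{"dx": 0.006,"dy": 0,"dz": 0,"wx": 0,"wy": 0,"wz": 0,"claw": 0.05},{"dx": 0.004,"dy": 0,"dz": 0,"wx": 0,"wy": 0,"wz": 0,"claw": 0.05},{"dx": 0.003,"dy": 0,"dz": 0,"wx": 0,"wy": 0,"wz": 0,"claw": 0.05},{"dx": 0,"dy": 0,"dz": 0,"wx": 0,"wy": 0,"wz": 0,"claw": 0.05},{"dx": 0,"dy": 0,"dz": 0,"wx": 0,"wy": 0,"wz": 0,"claw": 0.05}]}}

```text
t: 8.15
eef_pos: [0.5799, -0.1114, 0.053]
tool_rot: [0.0, 1.0, -0.012, 0.0]
contact_force: [-0.4, -0.4, -0.1]
gripper_width: 0.586
grasp_force: 0.0
```

```bash
python3 -c "
from h import *
for c in('wrist','scene'): lid('yellow',c)
lid('green','scene')
print(get_obs()['eef_pos'],get_obs()['contact_force'])"
```

```text
yellow wrist world [ 0.6284 -0.1119] crate [-0.0509 -0.1099] z 0.0657 56932
yellow scene world [ 0.6286 -0.1101] crate [-0.0506 -0.1081] z 0.0658 669
green scene world [0.6395 0.001 ] crate [-0.0425  0.0033] z 0.0662 740
[ 0.57976066 -0.11140312  0.05303521] [0.44229203 0.64064466 0.20218631]
```

Green reads −0.0425 when home, so yellow is about 8 mm short. I'll push gently until the wall resists.

Emit:
{"fn": "drive_tool", "kwargs": {"increments": [{"dx": 0.003,"dy": 0,"dz": 0,"wx": 0,"wy": 0,"wz": 0,"claw": 0.05},{"dx": 0.002,"dy": 0,"dz": 0,"wx": 0,"wy": 0,"wz": 0,"claw": 0.05},{"dx": 0.0015,"dy": 0,"dz": 0,"wx": 0,"wy": 0,"wz": 0,"claw": 0.05},{"dx": 0,"dy": 0,"dz": 0,"wx": 0,"wy": 0,"wz": 0,"claw": 0.05}]}}

```text
t: 8.8
eef_pos: [0.5862, -0.1115, 0.0528]
tool_rot: [0.0, 1.0, -0.012, 0.0]
contact_force: [-1.6, -0.1, 0.9]
gripper_width: 0.589
grasp_force: 0.9
```

```bash
python3 -c "
from h import *
for c in('wrist','scene'): lid('yellow',c)
print(get_obs()['eef_pos'],get_obs()['contact_force'])"
```

```text
yellow wrist world [ 0.6343 -0.1123] crate [-0.0449 -0.1101] z 0.0657 57116
yellow scene world [ 0.6351 -0.1103] crate [-0.0442 -0.1081] z 0.0658 670
[ 0.58616664 -0.1115401   0.05281909] [-2.42150034 -0.49570467  2.12083764]
```

Emit:
{"fn": "drive_tool", "kwargs": {"increments": [{"dx": 0.0015,"dy": 0,"dz": 0,"wx": 0,"wy": 0,"wz": 0,"claw": 0.05},{"dx": 0,"dy": 0,"dz": 0,"wx": 0,"wy": 0,"wz": 0,"claw": 0.05},{"dx": -0.015,"dy": 0,"dz": 0,"wx": 0,"wy": 0,"wz": 0,"claw": 0.05},{"dx": -0.03,"dy": 0,"dz": 0,"wx": 0,"wy": 0,"wz": 0,"claw": 0.05},{"dx": -0.04,"dy": 0,"dz": -0.02,"wx": 0,"wy": 0,"wz": 0,"claw": 0.05},{"dx": -0.03,"dy": 0,"dz": -0.045,"wx": 0,"wy": 0,"wz": 0,"claw": 0.05},{"dx": -0.02,"dy": 0,"dz": -0.045,"wx": 0,"wy": 0,"wz": 0,"claw": 0.05},{"dx": 0,"dy": -0.04,"dz": 0,"wx": 0,"wy": 0,"wz": 0,"claw": 0.05},{"dx": -0.01,"dy": -0.05,"dz": 0,"wx": 0,"wy": 0,"wz": 0,"claw": 0.08},{"dx": -0.01,"dy": -0.05,"dz": 0,"wx": 0,"wy": -4,"wz": 0,"claw": 0.08},{"dx": -0.01,"dy": -0.05,"dz": 0,"wx": 0,"wy": -4,"wz": 0,"claw": 0.08},{"dx": -0.028,"dy": -0.015,"dz": 0,"wx": 0,"wy": 0,"wz": 0,"claw": 0.08},{"dx": 0,"dy": 0,"dz": 0,"wx": 0,"wy": 0,"wz": 0,"claw": 0.08},{"dx": 0,"dy": 0,"dz": 0,"wx": 0,"wy": 0,"wz": 0,"claw": 0.08}]}}

```text
t: 10.65
eef_pos: [0.3998, 0.0972, 0.1675]
tool_rot: [-0.001, 0.998, -0.012, -0.069]
contact_force: [-0.1, 0.2, 0.5]
gripper_width: 0.939
grasp_force: 0.0
```

```bash
python3 -c "
from h import *
lid('yellow','scene')
for c in('wrist','scene'): lid('orange',c)
print(get_obs()['eef_pos'],get_obs()['q'])"
```

```text
yellow scene world [ 0.6372 -0.1111] crate [-0.0421 -0.1089] z 0.066 669
orange wrist world [0.4361 0.1002] crate [-0.2483  0.0974] z 0.0655 14933
orange scene world [0.4367 0.1019] crate [-0.2477  0.0992] z 0.0661 749
[0.40023826 0.09708516 0.16742511] [-0.08483546  0.25455629 -0.30400964  2.14123568  0.02629337  0.88496456
 -1.99857918]
```

Emit:
{"fn": "drive_tool", "kwargs": {"increments": [{"dx": -0.004,"dy": -0.003,"dz": 0,"wx": 0,"wy": 0,"wz": 0,"claw": 0.08},{"dx": 0.005,"dy": 0,"dz": 0.036,"wx": 0,"wy": 0,"wz": 0,"claw": 0.08},{"dx": 0.005,"dy": 0,"dz": 0.036,"wx": 0,"wy": 0,"wz": 0,"claw": 0.08},{"dx": 0.003,"dy": 0,"dz": 0.02,"wx": 0,"wy": 0,"wz": 0,"claw": 0.08},{"dx": 0.003,"dy": 0,"dz": 0.02,"wx": 0,"wy": 0,"wz": 0,"claw": 0.08},{"dx": 0,"dy": 0,"dz": 0,"wx": 0,"wy": 0,"wz": 0,"claw": 0.08},{"dx": 0,"dy": 0,"dz": 0,"wx": 0,"wy": 0,"wz": 0,"claw": 0.08}]}}

```text
t: 11.68
eef_pos: [0.3964, 0.1011, 0.0553]
tool_rot: [-0.001, 0.998, -0.012, -0.07]
contact_force: [0.2, -0.1, -0.2]
gripper_width: 0.937
grasp_force: 0.0
```

```bash
python3 -c "
from h import *
for c in('wrist','scene'): lid('orange',c)"
```

```text
orange wrist world [0.4362 0.1005] crate [-0.2482  0.0978] z 0.0655 53894
orange scene world [0.4364 0.1017] crate [-0.248   0.0989] z 0.0657 744
```

Emit:
{"fn": "drive_tool", "kwargs": {"increments": [{"dx": 0.006,"dy": 0,"dz": -0.0008,"wx": 0,"wy": 0,"wz": 0,"claw": 0.08},{"dx": 0.008,"dy": 0,"dz": -0.001,"wx": 0,"wy": 0,"wz": 0,"claw": 0.08},{"dx": 0.01,"dy": -0.002,"dz": -0.0014,"wx": 0,"wy": 0,"wz": 0,"claw": 0.08},{"dx": 0.01,"dy": -0.002,"dz": -0.0014,"wx": 0,"wy": 0,"wz": 0,"claw": 0.08},{"dx": 0.01,"dy": -0.002,"dz": -0.0014,"wx": 0,"wy": 0,"wz": 0,"claw": 0.08},{"dx": 0.004,"dy": -0.001,"dz": 0,"wx": 0,"wy": 4,"wz": 0,"claw": 0.08},{"dx": 0.004,"dy": -0.001,"dz": 0,"wx": 0,"wy": 4,"wz": 0,"claw": 0.08},{"dx": 0.008,"dy": -0.002,"dz": 0,"wx": 0,"wy": 0,"wz": 0,"claw": 0.08},{"dx": 0.008,"dy": -0.002,"dz": 0,"wx": 0,"wy": 0,"wz": 0,"claw": 0.08},{"dx": 0.006,"dy": -0.001,"dz": 0,"wx": 0,"wy": 0,"wz": 0,"claw": 0.08},{"dx": 0,"dy": 0,"dz": 0,"wx": 0,"wy": 0,"wz": 0,"claw": 0.08},{"dx": -0.01,"dy": 0,"dz": 0,"wx": 0,"wy": 0,"wz": 0,"claw": 0.08},{"dx": -0.015,"dy": 0,"dz": 0,"wx": 0,"wy": 0,"wz": 0,"claw": 0.08},{"dx": 0,"dy": 0,"dz": 0,"wx": 0,"wy": 0,"wz": 0,"claw": 0.05},{"dx": 0,"dy": 0,"dz": 0,"wx": 0,"wy": 0,"wz": 0,"claw": 0.05},{"dx": 0,"dy": 0,"dz": 0,"wx": 0,"wy": 0,"wz": 0,"claw": 0.05}]}}

```text
t: 13.78
eef_pos: [0.4462, 0.1129, 0.054]
tool_rot: [-0.0, 1.0, -0.012, 0.0]
contact_force: [-0.0, 0.3, 0.2]
gripper_width: 0.576
grasp_force: 0.0
```

```bash
python3 -c "
from h import *
for c in('wrist','scene'): lid('orange',c)
d=get_obs()['eef_pos'][:2]-[.6819,-.0033];print(d[0]-.0245*d[1],.0245*d[0]+d[1])"
```

```text
orange wrist world [0.5034 0.1121] crate [-0.1813  0.111 ] z 0.0657 58950
orange scene world [0.505  0.1132] crate [-0.1797  0.1121] z 0.0661 791
-0.23863553879611493 0.11038140526374729
```

Emit:
{"fn": "drive_tool", "kwargs": {"increments": [{"dx": 0.006,"dy": 0,"dz": 0,"wx": 0,"wy": 0,"wz": 0,"claw": 0.05},{"dx": 0.008,"dy": 0,"dz": 0,"wx": 0,"wy": 0,"wz": 0,"claw": 0.05},{"dx": 0.01,"dy": 0,"dz": 0,"wx": 0,"wy": 0,"wz": 0,"claw": 0.05},{"dx": 0.01,"dy": 0,"dz": 0,"wx": 0,"wy": 0,"wz": 0,"claw": 0.05},{"dx": 0.01,"dy": 0,"dz": 0,"wx": 0,"wy": 0,"wz": 0,"claw": 0.05},{"dx": 0.01,"dy": 0,"dz": 0,"wx": 0,"wy": 0,"wz": 0,"claw": 0.05},{"dx": 0.01,"dy": 0,"dz": 0,"wx": 0,"wy": 0,"wz": 0,"claw": 0.05},{"dx": 0.01,"dy": 0,"dz": 0,"wx": 0,"wy": 0,"wz": 0,"claw": 0.05},{"dx": 0.01,"dy": 0,"dz": 0,"wx": 0,"wy": 0,"wz": 0,"claw": 0.05},{"dx": 0.01,"dy": 0,"dz": 0,"wx": 0,"wy": 0,"wz": 0,"claw": 0.05},{"dx": 0.01,"dy": 0,"dz": 0,"wx": 0,"wy": 0,"wz": 0,"claw": 0.05},{"dx": 0.01,"dy": 0,"dz": 0,"wx": 0,"wy": 0,"wz": 0,"claw": 0.05},{"dx": 0.01,"dy": 0,"dz": 0,"wx": 0,"wy": 0,"wz": 0,"claw": 0.05},{"dx": 0.008,"dy": 0,"dz": 0,"wx": 0,"wy": 0,"wz": 0,"claw": 0.05},{"dx": 0.005,"dy": 0,"dz": 0,"wx": 0,"wy": 0,"wz": 0,"claw": 0.05},{"dx": 0.004,"dy": 0,"dz": 0,"wx": 0,"wy": 0,"wz": 0,"claw": 0.05},{"dx": 0.003,"dy": 0,"dz": 0,"wx": 0,"wy": 0,"wz": 0,"claw": 0.05},{"dx": 0.001,"dy": 0,"dz": 0,"wx": 0,"wy": 0,"wz": 0,"claw": 0.05},{"dx": 0,"dy": 0,"dz": 0,"wx": 0,"wy": 0,"wz": 0,"claw": 0.05},{"dx": 0,"dy": 0,"dz": 0,"wx": 0,"wy": 0,"wz": 0,"claw": 0.05}]}}

```text
t: 16.38
eef_pos: [0.5908, 0.1091, 0.0538]
tool_rot: [0.0, 1.0, -0.012, 0.0]
contact_force: [-1.4, -1.8, -0.2]
gripper_width: 0.583
grasp_force: 0.8
```

```bash
python3 -c "
from h import *
for c in('wrist','scene'): lid('orange',c)
lid('green','scene'); lid('yellow','scene')
d=get_obs()['eef_pos'][:2]-[.6819,-.0033];print(d[0]-.0245*d[1],.0245*d[0]+d[1])
im,W=cloud('scene');H,S,_=cv2.split(cv2.cvtColor(im,cv2.COLOR_RGB2HSV))
m=((H<6)|(H>174))&(S>110)&(W[...,2]>.05)&(W[...,0]>.5)&(W[...,0]<.62)&(abs(W[...,1])<.3);print(m.sum(),W[m].mean(0),np.percentile(W[m],[2,98],axis=0))"
```

```text
orange wrist world [0.6386 0.1085] crate [-0.046   0.1107] z 0.0657 56034
orange scene world [0.6391 0.1094] crate [-0.0456  0.1116] z 0.0659 896
green scene world [6.389e-01 6.000e-04] crate [-0.0431  0.0029] z 0.0661 731
yellow scene world [ 0.6367 -0.1103] crate [-0.0426 -0.108 ] z 0.066 655
-0.09391360729641086 0.11026256075627255
176 [0.58780234 0.18703929 0.08479109] [[0.57748799 0.16788011 0.05337735]
 [0.59593206 0.19496366 0.10367339]]
```

Emit:
{"fn": "drive_tool", "kwargs": {"increments": [{"dx": 0.0015,"dy": 0,"dz": 0,"wx": 0,"wy": 0,"wz": 0,"claw": 0.05},{"dx": 0.001,"dy": 0,"dz": 0,"wx": 0,"wy": 0,"wz": 0,"claw": 0.05},{"dx": 0,"dy": 0,"dz": 0,"wx": 0,"wy": 0,"wz": 0,"claw": 0.05},{"dx": -0.015,"dy": 0,"dz": 0,"wx": 0,"wy": 0,"wz": 0,"claw": 0.05},{"dx": -0.025,"dy": 0,"dz": 0,"wx": 0,"wy": 0,"wz": 0,"claw": 0.05},{"dx": -0.02,"dy": 0,"dz": 0,"wx": 0,"wy": 0,"wz": 0,"claw": 0.05},{"dx": 0,"dy": 0,"dz": -0.05,"wx": 0,"wy": 0,"wz": 0,"claw": 0.05},{"dx": 0,"dy": 0,"dz": -0.05,"wx": 0,"wy": 0,"wz": 0,"claw": 0.05},{"dx": 0,"dy": 0,"dz": -0.01,"wx": 0,"wy": 0,"wz": 0,"claw": 0.05},{"dx": 0,"dy": -0.035,"dz": 0,"wx": 0,"wy": 0,"wz": 0,"claw": 0.05},{"dx": 0.024,"dy": -0.035,"dz": 0,"wx": 0,"wy": 0,"wz": 0,"claw": 0.05},{"dx": 0.024,"dy": 0,"dz": 0,"wx": 0,"wy": 0,"wz": 0,"claw": 0.05},{"dx": 0,"dy": 0,"dz": 0,"wx": 0,"wy": 0,"wz": 0,"claw": 0.05},{"dx": 0,"dy": 0,"dz": 0,"wx": 0,"wy": 0,"wz": 0,"claw": 0.05}]}}

```text
t: 18.38
eef_pos: [0.5815, 0.1794, 0.163]
tool_rot: [0.0, 1.0, -0.012, -0.001]
contact_force: [0.2, 0.0, -0.7]
gripper_width: 0.587
grasp_force: 0.0
```

```bash
python3 -c "
from h import *
lid('orange','wrist');lid('orange','scene');lid('yellow','scene')
im,W=cloud('scene'); cv2.imwrite('pics/s2.png',im[100:340,100:420,::-1].repeat(2,0).repeat(2,1))
print(get_obs()['eef_pos'])"
```

```text
orange wrist world [0.6418 0.1086] crate [-0.0429  0.1109] z 0.0658 15882
orange scene world [0.6425 0.1098] crate [-0.0422  0.1121] z 0.0661 881
yellow scene world [ 0.637  -0.1101] crate [-0.0423 -0.1079] z 0.0659 661
[0.58213815 0.17938125 0.1638016 ]
```

View pics/s2.png

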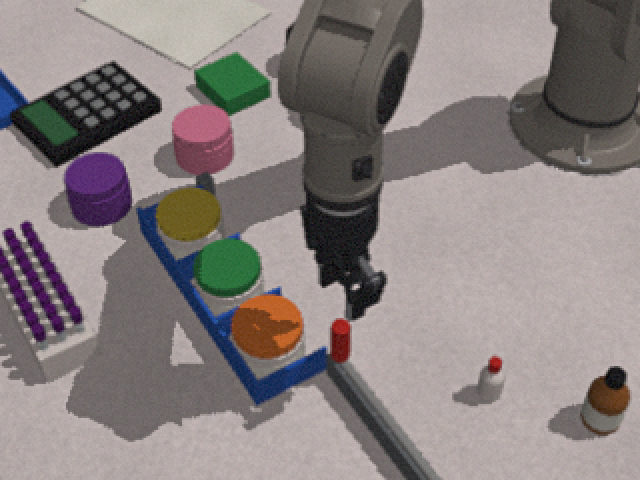

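All three jars are home and the gripper hangs above the red knob at px (340,340). I'll lower it around the knob and push right.

Emit:
{"fn": "drive_tool", "kwargs": {"increments": [{"dx": 0,"dy": 0,"dz": 0.03,"wx": 0,"wy": 0,"wz": 0,"claw": 0.05},{"dx": 0,"dy": 0,"dz": 0.02,"wx": 0,"wy": 0,"wz": 0,"claw": 0.05},{"dx": 0,"dy": 0,"dz": 0.02,"wx": 0,"wy": 0,"wz": 0,"claw": 0.05},{"dx": 0,"dy": 0,"dz": 0,"wx": 0,"wy": 0,"wz": 0,"claw": 0.05},{"dx": 0,"dy": 0.005,"dz": 0,"wx": 0,"wy": 0,"wz": 0,"claw": 0.05},{"dx": 0,"dy": 0.005,"dz": 0,"wx": 0,"wy": 0,"wz": 0,"claw": 0.05},{"dx": 0,"dy": 0.008,"dz": 0,"wx": 0,"wy": 0,"wz": 0,"claw": 0.05},{"dx": 0,"dy": 0.01,"dz": 0,"wx": 0,"wy": 0,"wz": 0,"claw": 0.05},{"dx": 0,"dy": 0.01,"dz": 0,"wx": 0,"wy": 0,"wz": 0,"claw": 0.05},{"dx": 0,"dy": 0.01,"dz": 0,"wx": 0,"wy": 0,"wz": 0,"claw": 0.05},{"dx": 0,"dy": 0,"dz": 0,"wx": 0,"wy": 0,"wz": 0,"claw": 0.05}]}}

```text
t: 19.95
eef_pos: [0.5814, 0.1296, 0.0936]
tool_rot: [0.001, 1.0, -0.013, -0.001]
contact_force: [-0.4, -0.1, -0.1]
gripper_width: 0.587
grasp_force: 0.0
```

```bash
cat > knob.py <<'E'
from h import *
im,W=cloud('scene');H,S,_=cv2.split(cv2.cvtColor(im,cv2.COLOR_RGB2HSV))
m=((H<6)|(H>174))&(S>130)&(W[...,2]>.045)&(W[...,0]>.5)&(W[...,0]<.62)&(abs(W[...,1])<.23)
d=W[m].mean(0)[:2]-[.6819,-.0033]; y=.0245*d[0]+d[1]
print(m.sum(),np.round(W[m].mean(0),4),"knob y",round(y,4),"travel~",round(.195-y+.007,4))
for n in('orange','green','yellow'): lid(n,'scene')
E
python3 knob.py
```

```text
90 [0.5911 0.1469 0.0789] knob y 0.148 travel~ 0.054
orange scene world [0.6426 0.1098] crate [-0.042   0.1121] z 0.0659 888
green scene world [0.6388 0.0012] crate [-0.0431  0.0034] z 0.0662 736
yellow scene world [ 0.6365 -0.1106] crate [-0.0427 -0.1084] z 0.0659 654
```

Emit:
{"fn": "drive_tool", "kwargs": {"increments": [{"dx": 0,"dy": 0.01,"dz": 0,"wx": 0,"wy": 0,"wz": 0,"claw": 0.05},{"dx": 0,"dy": 0.015,"dz": 0,"wx": 0,"wy": 0,"wz": 0,"claw": 0.05},{"dx": 0,"dy": 0.015,"dz": 0,"wx": 0,"wy": 0,"wz": 0,"claw": 0.05},{"dx": 0,"dy": 0.015,"dz": 0,"wx": 0,"wy": 0,"wz": 0,"claw": 0.05},{"dx": 0,"dy": 0.015,"dz": 0,"wx": 0,"wy": 0,"wz": 0,"claw": 0.05},{"dx": 0,"dy": 0.015,"dz": 0,"wx": 0,"wy": 0,"wz": 0,"claw": 0.05},{"dx": 0,"dy": 0.015,"dz": 0,"wx": 0,"wy": 0,"wz": 0,"claw": 0.05},{"dx": 0,"dy": 0.015,"dz": 0,"wx": 0,"wy": 0,"wz": 0,"claw": 0.05},{"dx": 0,"dy": 0.015,"dz": 0,"wx": 0,"wy": 0,"wz": 0,"claw": 0.05},{"dx": 0,"dy": 0.015,"dz": 0,"wx": 0,"wy": 0,"wz": 0,"claw": 0.05},{"dx": 0,"dy": 0.015,"dz": 0,"wx": 0,"wy": 0,"wz": 0,"claw": 0.05},{"dx": 0,"dy": 0.015,"dz": 0,"wx": 0,"wy": 0,"wz": 0,"claw": 0.05},{"dx": 0,"dy": 0.015,"dz": 0,"wx": 0,"wy": 0,"wz": 0,"claw": 0.05},{"dx": 0,"dy": 0.015,"dz": 0,"wx": 0,"wy": 0,"wz": 0,"claw": 0.05},{"dx": 0,"dy": 0.015,"dz": 0,"wx": 0,"wy": 0,"wz": 0,"claw": 0.05},{"dx": 0,"dy": 0.015,"dz": 0,"wx": 0,"wy": 0,"wz": 0,"claw": 0.05},{"dx": 0,"dy": 0.01,"dz": 0,"wx": 0,"wy": 0,"wz": 0,"claw": 0.05},{"dx": 0,"dy": 0.01,"dz": 0,"wx": 0,"wy": 0,"wz": 0,"claw": 0.05},{"dx": 0,"dy": 0.005,"dz": 0,"wx": 0,"wy": 0,"wz": 0,"claw": 0.05},{"dx": 0,"dy": 0,"dz": 0,"wx": 0,"wy": 0,"wz": 0,"claw": 0.05}]}}

```text
t: 22.65
eef_pos: [0.5749, -0.1292, 0.0936]
tool_rot: [0.0, 1.0, -0.012, -0.001]
contact_force: [-0.4, 0.2, -0.4]
gripper_width: 0.589
grasp_force: 0.0
```

```bash
python3 knob.py
```

```text
82 [ 0.5865 -0.112   0.0759] knob y -0.111 travel~ 0.313
orange scene world [0.6417 0.1092] crate [-0.043   0.1115] z 0.066 892
green scene world [6.394e-01 1.000e-04] crate [-0.0426  0.0024] z 0.0662 751
yellow scene world [ 0.6376 -0.112 ] crate [-0.0417 -0.1097] z 0.0659 656
```

Now the last stretch, slowly, up to the stop.

Emit:
{"fn": "drive_tool", "kwargs": {"increments": [{"dx": 0,"dy": 0.005,"dz": 0,"wx": 0,"wy": 0,"wz": 0,"claw": 0.05},{"dx": 0,"dy": 0.005,"dz": 0,"wx": 0,"wy": 0,"wz": 0,"claw": 0.05},{"dx": 0,"dy": 0.003,"dz": 0,"wx": 0,"wy": 0,"wz": 0,"claw": 0.05},{"dx": 0,"dy": 0.002,"dz": 0,"wx": 0,"wy": 0,"wz": 0,"claw": 0.05},{"dx": 0,"dy": 0.002,"dz": 0,"wx": 0,"wy": 0,"wz": 0,"claw": 0.05},{"dx": 0,"dy": 0,"dz": 0,"wx": 0,"wy": 0,"wz": 0,"claw": 0.05}]}}

```text
t: 23.6
eef_pos: [0.5751, -0.1457, 0.0938]
tool_rot: [0.0, 1.0, -0.012, -0.0]
contact_force: [-0.7, 1.4, -0.6]
gripper_width: 0.581
grasp_force: 0.5
```

```bash
python3 knob.py
```

```text
80 [ 0.5857 -0.1284  0.0779] knob y -0.1274 travel~ 0.3294
orange scene world [0.6421 0.11  ] crate [-0.0426  0.1123] z 0.0661 896
green scene world [ 6.398e-01 -2.000e-04] crate [-0.0422  0.0021] z 0.0661 747
yellow scene world [ 0.638  -0.1119] crate [-0.0413 -0.1096] z 0.066 658
```

Emit:
{"fn": "drive_tool", "kwargs": {"increments": [{"dx": 0,"dy": 0.002,"dz": 0,"wx": 0,"wy": 0,"wz": 0,"claw": 0.05},{"dx": 0,"dy": 0.001,"dz": 0,"wx": 0,"wy": 0,"wz": 0,"claw": 0.05},{"dx": 0,"dy": 0,"dz": 0,"wx": 0,"wy": 0,"wz": 0,"claw": 0.05}]}}

```text
t: 24.18
eef_pos: [0.5753, -0.1481, 0.094]
tool_rot: [-0.0, 1.0, -0.012, 0.0]
contact_force: [0.2, 2.1, 0.9]
gripper_width: 0.583
grasp_force: 1.1
```

Emit:
{"fn": "drive_tool", "kwargs": {"increments": [{"dx": 0,"dy": 0.002,"dz": 0,"wx": 0,"wy": 0,"wz": 0,"claw": 0.05},{"dx": 0,"dy": 0.001,"dz": 0,"wx": 0,"wy": 0,"wz": 0,"claw": 0.05},{"dx": 0,"dy": 0,"dz": 0,"wx": 0,"wy": 0,"wz": 0,"claw": 0.05}]}}

```text
t: 24.55
eef_pos: [0.5754, -0.1482, 0.0939]
tool_rot: [-0.002, 1.0, -0.011, 0.0]
contact_force: [0.4, 8.0, 1.1]
gripper_width: 0.584
grasp_force: 4.2
```

```bash
python3 knob.py
```

```text
72 [ 0.5863 -0.1298  0.0769] knob y -0.1289 travel~ 0.3309
orange scene world [0.6421 0.1093] crate [-0.0426  0.1116] z 0.0661 895
green scene world [ 6.397e-01 -2.000e-04] crate [-0.0423  0.002 ] z 0.0663 745
yellow scene world [ 0.6381 -0.1119] crate [-0.0412 -0.1096] z 0.0659 654
```

The TCP has stalled and the force is up to 8 N, so the bar is at its stop. I'll back off left until the tool is centred on the knob, then go up.

Emit:
{"fn": "drive_tool", "kwargs": {"increments": [{"dx": 0,"dy": -0.005,"dz": 0,"wx": 0,"wy": 0,"wz": 0,"claw": 0.05},{"dx": 0,"dy": -0.008,"dz": 0,"wx": 0,"wy": 0,"wz": 0,"claw": 0.05},{"dx": 0,"dy": -0.002,"dz": 0,"wx": 0,"wy": 0,"wz": 0,"claw": 0.05},{"dx": 0,"dy": 0,"dz": 0,"wx": 0,"wy": 0,"wz": 0,"claw": 0.05},{"dx": 0,"dy": 0,"dz": -0.03,"wx": 0,"wy": 0,"wz": 0,"claw": 0.05},{"dx": 0,"dy": 0,"dz": -0.05,"wx": 0,"wy": 0,"wz": 0,"claw": 0.05},{"dx": 0,"dy": 0,"dz": -0.05,"wx": 0,"wy": 0,"wz": 0,"claw": 0.05},{"dx": 0,"dy": 0,"dz": 0,"wx": 0,"wy": 0,"wz": 0,"claw": 0.05}]}}

```text
t: 25.75
eef_pos: [0.578, -0.1371, 0.2284]
tool_rot: [0.001, 1.0, -0.012, 0.004]
contact_force: [0.2, -0.5, -0.3]
gripper_width: 0.587
grasp_force: 0.0
```

```bash
python3 knob.py; python3 -c "
from h import *
im,W=cloud('scene'); cv2.imwrite('pics/s3.png',im[80:340,80:440,::-1].repeat(2,0).repeat(2,1))"
```

```text
136 [ 0.5829 -0.1268  0.0829] knob y -0.126 travel~ 0.328
orange scene world [0.642  0.1096] crate [-0.0427  0.1119] z 0.066 895
green scene world [ 6.398e-01 -3.000e-04] crate [-0.0422  0.0019] z 0.066 749
yellow scene world [ 0.6377 -0.112 ] crate [-0.0415 -0.1098] z 0.0659 660
```

View pics/s3.png

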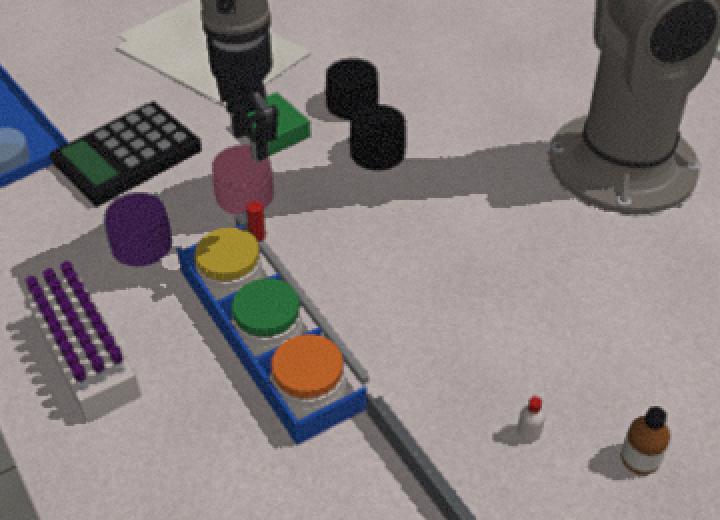

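The three jars are home, the bar lies across the mouths with its knob at px (256,220) by the stop, and the gripper is clear.

```bash
python3 -c "
from station import *
print(hand_in())"
```

```text
the job is handed in; nothing more can be done
None
```

I slid the yellow jar into the right bay and the orange jar into the left, both fully home. The green jar stayed in the middle, the retaining bar is closed against its stop, and the job is handed in; no verdict was returned.

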